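# Raise the belt grinder's spark shield to the mark

### The job

Push the belt grinder's counterweighted clear spark shield up from beneath its blue lip with your fingertips until the red pointer on its left edge stands inside the yellow band on the left rail, without running it on past the band. Then take your fingers away and leave the shield standing there. Do not grip the lip, and leave the jar, the cork-coloured stick and the block of blade blanks where they are.

Things in the scene. Friction and masses are not known exactly. Their poses are not given: they have to be found in the camera images.
- guard: Fixed steel stand, two grey rails 24 x 26 mm centred 165 mm left and right, leaning back 40 deg from vertical (top away from robot). Axes: x level, towards the grinder; y left; z up. Origin on the bench; 110 mm above it the lip's underside meets the shield when fully down. Space in front of and below the lip is open. Place and yaw vary.
- shield (a joint): How far (m) the shield is pushed up along the sloping rails: 0 fully down, 0.20 top stop. Straight travel: each 100 mm is 64 mm along guard x and 77 mm up. Counterweighted: moving it slowly takes about 2 to 5 N along the rails, and it stays where it is left.
- lip_under (a point): Middle of the blue lip's underside, the place to push; moves with the shield. Axes tilted with the slope: z up along the rails (slide direction), x square to the window into the machine (forward and down), y left. The lip is a flat ledge 150 mm wide (y), 6 mm thick, reaching from the window frame 15 mm on the +x side to its free edge 15 mm on the -x side.
- pointer (a point): Tip of the red pointer (8 mm high) on the shield's left edge, riding over the front of the left rail, level with the lip's underside; axes as lip_under; moves with the shield. A black strip 20 mm deep and 6 mm thick lies on top of the blue lip, against the window frame.
- mark (a point): Centre of the yellow band on the left rail, 20 mm long along the rail, a different height each time; same axes, z up along the rail. It lies on the pointer's line of travel: the pointer is at the mark when both points coincide. The band is tape and cannot be moved or felt.
- stick: Cork-coloured belt-cleaning stick, 150 x 36 x 36 mm, lying along its x on the bench before the guard; origin at the centre of its underside. Leave alone.
- jar: Closed jar, 60 mm across, 85 mm tall, standing on the bench beside the guard; origin at the centre of its underside. Leave alone.
- blanks: Dark wooden block 30 x 90 x 22 mm with two steel blade blanks standing up from it, 82 mm tall in all, beside the guard; origin at the centre of its underside. Leave alone.

How it is judged:
By the outcome, as a careful person would: the job done as asked, in the order asked, and still so for the second after the job is handed in, with the robot touching nothing.
It also fails if it takes over 35 s, if anything falls off the work surface, if the arm or the gripper's body presses on something with over 40 N, if the wrist force passes 120 N, or if a joint passes its speed limit or range.

### The arm

A 7-joint arm with a two-finger parallel gripper is mounted at the origin on the work surface. World frame = base frame: x ahead of the robot, y to its left, z up, the work surface at z = 0. Lengths are in m, angles in rad, forces in N, time in s.
With the tool pointing down it reaches from about 0.4 to 0.9 m from the base axis. Payload 5.5 kg.
Tool frame: the origin (TCP) lies midway between the tips of the shut fingers; the grasp point (between the pads) lies 19 mm behind it (manip.grip_depth is the distance from the TCP to the grasp point, in m); z points along the fingers, y is the line along which they close (so a half turn about z gives the same grasp; the last joint's range is limited). The gripper opens to 92 mm and grips with 3 to 60 N. Pads are 19 mm wide; open, the fingers measure 130 mm over their backs; the gripper's body (75 mm by 190 mm) begins 47 mm behind the grasp point.
Start: joints at [1.567, 0.501, -0.427, 1.55, 0.221, 1.138, -0.21], TCP at [0.171, -0.627, 0.227] pointing down, gripper open.
Joint ranges: [-2.88, 2.88], [-0.31, 2.03], [-1.54, 1.56], [0.2, 2.42], [-1.41, 4.55], [0.19, 2.02], [-2.57, 2.57]. Speed limits (rad/s): [2.57, 2.57, 3.14, 3.14, 3.14, 3.14, 3.14].

### API

Orientations are given as a unit quaternion [x, y, z, w].
In Python, from bench import manip, effector, viewer gives the robot as it stands. Calls block until the motion is done:
- manip.move_pose(position, orientation): joint-space move of the TCP to a pose.
- manip.servo_line(position, ori=None, vel=0.15): straight line of the TCP; ori=None keeps the orientation; vel is the mean speed in m/s.
- manip.movej(angles): joint-space move.
- effector.open_jaws() and effector.close(f_grip=None): open the fingers fully, or close them until they stop; f_grip is the grip in N (None keeps the last).
- manip.sleep(seconds).
- manip.solve_ik(position, orientation): joint angles nearest the present ones, or None.
- viewer.get_image(name): name is "scene" or "top" or "wrist"; returns the picture (420x560x3 uint8, red, green, blue); there is no depth.
- viewer.get_calibration(name): a dict with "vfov" (degrees; the focal length in pixels is half the picture's height over the tangent of half this angle, whatever the lens; pixels are square), "cx", "cy" (the principal point, pixels), "eye" and "attitude" of the camera in the world. Camera axes: x right, y down, z forward; pixel columns grow to the right and rows downward; lengths in m; the calibration is good to about 2 mm. A picture is of the moment at which its call begins: read the wrist's pose just before it. get_calibration takes no time and is no camera call; for the wrist camera it gives the pose at the moment of the call.
A pose or a line that the arm cannot do raises manip.PlanningError and nothing moves.
- manip.hand_in(): hands the job in; it is judged then, once.
Readings, each from a call of its own:
- manip.current_clock(): time.
- manip.current_q(): joint angles.
- manip.current_joint_velocities(): joint speeds.
- manip.current_tau(): joint torques, N m.
- manip.current_tool_pos(): TCP position.
- manip.current_tcp_rot(): TCP orientation.
- manip.current_force(): force on the tool from outside, world axes, zero at the start.
- manip.current_wrist_torque(): the same for the moment, N m.
- manip.current_finger_gap(): finger opening in m.
- manip.current_gripper_force(): force on a finger pad.
Only numpy, scipy, OpenCV 4.12 (cv2) and the standard library are available. Lean on these libraries where they do the work, as an engineer would, in place of code of your own. Each camera call takes 0.05 s, during which the arm holds its last target. There are 200 camera calls.

## Working session

There is one attempt and no reset: what is moved stays moved. The work goes in short steps, each a Python script; the robot and the scene stay as the last script left them, time stands still between calls to the robot, and variables do not carry over. Pictures are saved under pics/ and viewed, at most 10 in all, crops included, and the job is handed in when it is done.

```bash
mkdir -p pics; ls
python3 - <<'E'
from bench import manip, effector, viewer
import cv2
for n in("scene","top"):
    im=viewer.get_image(n); cv2.imwrite(f"pics/{n}0.png",im[:,:,::-1]); c=viewer.get_calibration(n);print(n,c)
print(manip.current_clock(), manip.current_tcp_rot())
E
```

```text
pics
scene {'vfov': 48.34451887898426, 'cx': 286.0397365588632, 'cy': 205.3015392774337, 'eye': array([ 1.26467597, -0.2544416 ,  0.96605869]), 'attitude': array([ 0.77445291,  0.51483871, -0.20697509, -0.30385046])}
top {'vfov': 53.77392753260636, 'cx': 277.8109727695045, 'cy': 212.82533340535988, 'eye': array([0.33968345, 0.02705752, 1.20184532]), 'attitude': array([-0.70088065,  0.70842869, -0.0595506 ,  0.05786905])}
0.1 [ 9.91108892e-01  1.33050278e-01 -9.27461775e-05 -8.82388613e-04]
```

View pics/scene0.png

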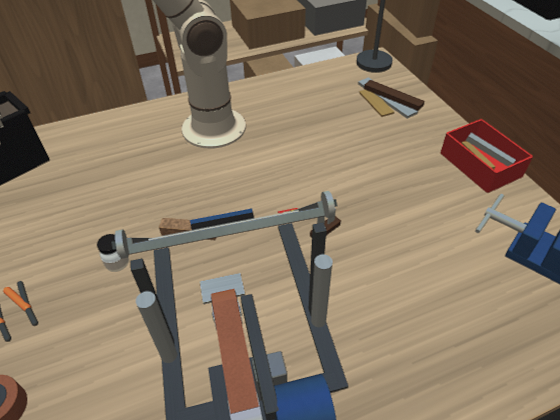

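View pics/top0.png

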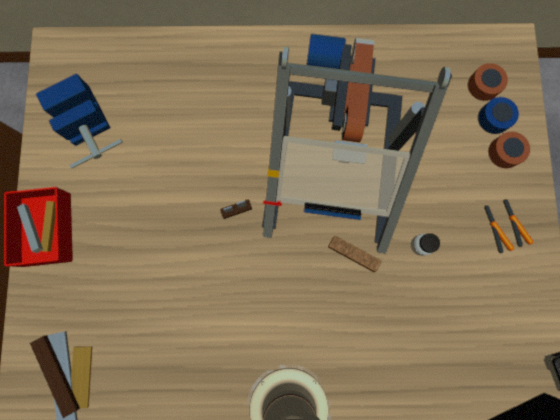

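The top view shows the pointer at (272,203), the band at (274,173), the blue lip at (332,211), the stick at (355,253), the jar at (427,243) and the blanks at (236,209). The scene view shows the stand from behind, so it hides the pointer and band.

```bash
cat > h.py <<'E'
from bench import manip, effector, viewer
import cv2, numpy as np
from scipy.spatial.transform import Rotation as R
def ray(c,px):
    f=210/np.tan(np.radians(c["vfov"])/2)
    d=R.from_quat(c["attitude"]).apply([(px[0]-c["cx"])/f,(px[1]-c["cy"])/f,1])
    return np.array(c["eye"]),d/np.linalg.norm(d)
def onz(c,px,z):
    e,d=ray(c,px); return e+d*(z-e[2])/d[2]
def proj(c,p):
    f=210/np.tan(np.radians(c["vfov"])/2)
    q=R.from_quat(c["attitude"]).inv().apply(np.array(p)-c["eye"]); return np.array([c["cx"]+f*q[0]/q[2],c["cy"]+f*q[1]/q[2]])
def tri(r1,r2):
    (e1,d1),(e2,d2)=r1,r2
    s=np.linalg.lstsq(np.c_[d1,-d2],e2-e1,rcond=None)[0]
    a,b=e1+s[0]*d1,e2+s[1]*d2; return (a+b)/2,np.linalg.norm(a-b)
def blob(im,lo,hi,roi=None,amin=5):
    "list of (area,cx,cy,angle box) of HSV mask, biggest first"
    m=cv2.inRange(cv2.cvtColor(im,cv2.COLOR_RGB2HSV),np.array(lo),np.array(hi))
    if roi: k=np.zeros_like(m); k[roi[1]:roi[3],roi[0]:roi[2]]=255; m&=k
    n,_,st,ce=cv2.connectedComponentsWithStats(m)
    return sorted([(int(st[i][4]),*ce[i].round(1),*st[i][:4]) for i in range(1,n) if st[i][4]>=amin],key=lambda t:-t[0])
RED=((0,150,90),(6,255,255)); YEL=((20,150,120),(32,255,255)); BLU=((105,120,30),(125,255,255))
E
python3 - <<'E'
from h import *
im=cv2.imread("pics/top0.png")[:,:,::-1].copy(); c=viewer.get_calibration("top")
roi=(225,140,420,240)
for n,k in(("red",RED),("yel",YEL),("blu",BLU)): print(n,[tuple(map(float,b)) for b in blob(im,*k,roi)])
for n,p,z in(("lip",(332,211),.12),("ptr",(272,203),.12),("band",(274,173),.18),("stick",(355,253),.03),("jar",(427,243),.085),("blanks",(236,209),.05),("railL",(268,233),.03),("railR",(384,248),.03)): print(n,onz(c,p,z).round(3))
T=R.from_quat(manip.current_tcp_rot()); w=viewer.get_calibration("wrist")
print("cam in tool",T.inv().apply(w["eye"]-manip.current_tool_pos()).round(3),(T.inv()*R.from_quat(w["attitude"])).as_matrix().round(2),w["vfov"])
E
```

```text
red [(62.0, 272.6, 202.8, 263.0, 201.0, 19.0, 5.0)]
yel [(83.0, 272.6, 173.0, 267.0, 168.0, 12.0, 10.0)]
blu [(184.0, 331.6, 213.3, 305.0, 208.0, 56.0, 11.0)]
lip [ 0.525 -0.12   0.12 ]
ptr [0.548 0.039 0.12 ]
band [0.614 0.032 0.18 ]
stick [ 0.419 -0.194  0.03 ]
jar [ 0.44  -0.379  0.085]
blanks [0.545 0.141 0.05 ]
railL [0.478 0.052 0.03 ]
railR [ 0.432 -0.276  0.03 ]
cam in tool [ 0.076  0.001 -0.158] [[ 0.   -0.96 -0.28]
 [ 1.    0.    0.  ]
 [-0.   -0.28  0.96]] 71.08298506578225
```

```bash
cat >> h.py <<'E'
def tool(yaw,pitch):
    "tool z forward at yaw, pitched (deg, + up); tool x up, jaws close along guard y"
    z=R.from_euler("zy",[yaw,-pitch],degrees=True).apply([1,0,0]); y=np.cross(z,[0,0,1]);y/=np.linalg.norm(y)
    return R.from_matrix(np.c_[np.cross(y,z),y,z]).as_quat()
E
python3 - <<'E'
from h import *
print(manip.current_q().__repr__())
for p,pi in(((.40,-.07,.28),-35),((.37,-.1,.28),-40),((.47,-.11,.10),-35),((.51,-.12,.10),-30),((.51,-.12,.10),-40),((.6,-.13,.2),-30),((.6,-.13,.2),-40)):
    q=manip.solve_ik(p,tool(-8,pi)); print(p,pi,None if q is None else np.round(q,2))
effector.close(5)
a=manip.current_tool_pos()
manip.move_pose([.25,-.35,.32],manip.current_tcp_rot())
print(manip.current_clock())
try: manip.move_pose([.40,-.07,.28],tool(-8,-35))
except Exception as e: print(e); manip.move_pose([.37,-.1,.28],tool(-8,-40))
w=viewer.get_calibration("wrist"); im=viewer.get_image("wrist"); cv2.imwrite("pics/w1.png",im[:,:,::-1]); np.save("w1.npy",w,allow_pickle=True)
for n,k in(("red",RED),("yel",YEL),("blu",BLU)): print(n,[tuple(map(float,b)) for b in blob(im,*k)][:4])
print(manip.current_clock(),manip.current_q().round(2),manip.current_tool_pos())
E
```

```text
array([ 1.56720237,  0.50175292, -0.4268392 ,  1.5513416 ,  0.22082018,
        1.13833437, -0.21028572])
(0.4, -0.07, 0.28) -35 None
(0.37, -0.1, 0.28) -40 None
(0.47, -0.11, 0.1) -35 None
(0.51, -0.12, 0.1) -30 None
(0.51, -0.12, 0.1) -40 None
(0.6, -0.13, 0.2) -30 None
(0.6, -0.13, 0.2) -40 [ 0.95  0.31 -0.85  2.4   2.64  0.41  2.17]
2.6917
the arm cannot take that pose within its joint rangesTraceback (most recent call last):
  File "<stdin>", line 9, in <module>
bench.PlanningError: the arm cannot take that pose within its joint ranges

During handling of the above exception, another exception occurred:

Traceback (most recent call last):
bench.PlanningError: the arm cannot take that pose within its joint ranges
```

Run:
```python
from h import *
t0=manip.current_clock()
L=np.array([.515,-.12,.105]); u=np.array([.64*.99,-.64*.14,.77])
for yaw in(-60,-35,-8,20,45):
  for pitch in(-20,-35,-50,-60,-70):
    for roll in(0,90,180,-90):
      o=(R.from_quat(tool(yaw,pitch))*R.from_euler("z",roll,degrees=True)).as_quat()
      qs=[manip.solve_ik(L+u*s,o) for s in(0,.07,.14)]
      if any(q is not None for q in qs): print(yaw,pitch,roll,[None if q is None else list(np.round(q,2)) for q in qs])
print(manip.current_clock()-t0)
```

```text
-60 -20 0 [[np.float64(-0.39), np.float64(0.97), np.float64(-0.21), np.float64(2.22), np.float64(1.56), np.float64(1.57), np.float64(1.53)], [np.float64(-0.53), np.float64(0.83), np.float64(0.01), np.float64(2.19), np.float64(1.53), np.float64(1.39), np.float64(1.7)], [np.float64(-0.66), np.float64(0.74), np.float64(0.24), np.float64(2.14), np.float64(1.49), np.float64(1.25), np.float64(1.86)]]
-60 -20 90 [[np.float64(-0.18), np.float64(1.02), np.float64(-0.43), np.float64(2.21), np.float64(1.65), np.float64(1.76), np.float64(-0.02)], [np.float64(-0.13), np.float64(0.88), np.float64(-0.43), np.float64(2.18), np.float64(1.67), np.float64(1.71), np.float64(0.15)], [np.float64(-0.09), np.float64(0.77), np.float64(-0.43), np.float64(2.12), np.float64(1.69), np.float64(1.66), np.float64(0.32)]]
-60 -20 180 [[np.float64(-0.18), np.float64(1.02), np.float64(-0.43), np.float64(2.21), np.float64(1.65), np.float64(1.76), np.float64(-1.59)], [np.float64(-0.13), np.float64(0.88), np.float64(-0.43), np.float64(2.18), np.float64(1.67), np.float64(1.71), np.float64(-1.42)], [np.float64(-0.09), np.f
[... 28228 characters left out ...]
np.float64(0.93), np.float64(-2.49)], [np.float64(0.01), np.float64(0.85), np.float64(0.9), np.float64(1.82), np.float64(-1.27), np.float64(1.65), np.float64(-2.03)], [np.float64(-0.11), np.float64(0.94), np.float64(1.13), np.float64(1.7), np.float64(-1.39), np.float64(1.86), np.float64(-2.13)]]
45 -70 -90 [[np.float64(1.06), np.float64(0.73), np.float64(-0.49), np.float64(1.88), np.float64(-0.59), np.float64(0.97), np.float64(2.31)], [np.float64(1.06), np.float64(0.71), np.float64(-0.57), np.float64(1.78), np.float64(-0.54), np.float64(1.04), np.float64(2.15)], [np.float64(1.04), np.float64(0.7), np.float64(-0.62), np.float64(1.66), np.float64(-0.5), np.float64(1.12), np.float64(2.02)]]
0.0
```

```bash
cat >> h.py <<'E'
YAW=-8.
def frame(yaw=None):
    y=YAW if yaw is None else yaw
    G=R.from_euler("z",y,degrees=True); s,c=np.sin(np.radians(40)),np.cos(np.radians(40))
    return G.apply([c,0,-s]),G.apply([0,1,0]),G.apply([s,0,c])   # lip x, y, u
def tool2(yaw,pitch,sgn=1):
    u=frame()[2]; z=R.from_euler("zy",[yaw,-pitch],degrees=True).apply([1,0,0])
    y=np.cross(z,u)*sgn; y/=np.linalg.norm(y); return R.from_matrix(np.c_[np.cross(y,z),y,z])
LO=np.array([-2.88,-.31,-1.54,.2,-1.41,.19,-2.57]);HI=np.array([2.88,2.03,1.56,2.42,4.55,2.02,2.57])
E
python3 - <<'E'
from h import *
lx,ly,u=frame(); L=np.array([.515,-.12,.105]); out=[]
for sgn in(1,-1):
 for yaw in(-20,-8,0,10,20,28):
  for pitch in(-40,-45,-50,-55,-60,-65):
    t=tool2(yaw,pitch,sgn); z=t.apply([0,0,1])
    qs=[manip.solve_ik(p,t.as_quat()) for p in(L-.12*z,L-.04*u,L,L+.05*u,L+.12*u)]
    m=[-1 if q is None else min((q-LO).min(),(HI-q).min()) for q in qs]
    if min(m[1:])>0: print(sgn,yaw,pitch,"u.z %.2f"%(u@z),np.round(m,2),"maxstep %.1f"%max([abs(np.array(a)-b).max() for a,b in zip(qs[1:],qs[2:])]))
E
```

```text
1 0 -65 u.z -0.43 [0.11 0.   0.02 0.09 0.25] maxstep 5.4
1 10 -60 u.z -0.36 [0.1  0.06 0.07 0.06 0.2 ] maxstep 2.7
1 10 -65 u.z -0.43 [0.18 0.01 0.06 0.17 0.31] maxstep 0.6
1 20 -45 u.z -0.12 [0.03 0.03 0.02 0.09 0.18] maxstep 2.8
1 20 -50 u.z -0.20 [0.09 0.06 0.03 0.11 0.22] maxstep 2.6
1 20 -55 u.z -0.28 [0.15 0.03 0.07 0.17 0.28] maxstep 0.3
1 20 -60 u.z -0.35 [0.21 0.06 0.14 0.23 0.35] maxstep 0.2
1 20 -65 u.z -0.43 [0.28 0.14 0.22 0.31 0.44] maxstep 0.1
1 28 -40 u.z -0.05 [0.13 0.1  0.11 0.18 0.28] maxstep 0.2
1 28 -45 u.z -0.12 [0.16 0.12 0.16 0.22 0.32] maxstep 0.2
1 28 -50 u.z -0.20 [0.21 0.15 0.19 0.26 0.37] maxstep 0.2
1 28 -55 u.z -0.27 [0.26 0.18 0.23 0.3  0.42] maxstep 0.2
1 28 -60 u.z -0.35 [0.32 0.22 0.28 0.35 0.47] maxstep 0.1
1 28 -65 u.z -0.42 [0.38 0.27 0.32 0.4  0.53] maxstep 0.1
-1 -20 -65 u.z -0.37 [0.08 0.02 0.09 0.18 0.32] maxstep 0.3
-1 -8 -65 u.z -0.41 [0.07 0.02 0.06 0.19 0.33] maxstep 0.4
-1 0 -65 u.z -0.43 [0.1  0.03 0.12 0.11 0.27] maxstep 0.7
-1 10 -60 u.z -0.36 [-1.    0.06  0.12  0.06  0.22] maxstep 1.6
-1 10 -65 u.z -0.43 [0.   0.12 0.06 0.18 0.32] maxstep 1.5
-1 20 -45 u.z -0.12 [-0.    0.03  0.02  0.06  0.02] maxstep 1.3
-1 20 -50 u.z -0.20 [0.08 0.06 0.07 0.05 0.12] maxstep 0.5
-1 20 -55 u.z -0.28 [0.09 0.1  0.13 0.15 0.23] maxstep 0.4
-1 20 -60 u.z -0.35 [0.06 0.15 0.2  0.24 0.24] maxstep 0.3
-1 20 -65 u.z -0.43 [0.25 0.2  0.23 0.24 0.03] maxstep 1.1
-1 28 -40 u.z -0.05 [0.02 0.1  0.07 0.05 0.08] maxstep 4.7
-1 28 -45 u.z -0.12 [0.04 0.08 0.03 0.11 0.18] maxstep 4.7
-1 28 -50 u.z -0.20 [0.01 0.01 0.18 0.19 0.24] maxstep 4.4
-1 28 -55 u.z -0.27 [0.01 0.19 0.23 0.23 0.24] maxstep 0.2
-1 28 -60 u.z -0.35 [0.12 0.23 0.23 0.23 0.24] maxstep 0.2
-1 28 -65 u.z -0.42 [0.23 0.23 0.23 0.24 0.24] maxstep 0.2
```

Run:
```python
from h import *
t=tool2(28,-45); z=t.apply([0,0,1]); L=np.array([.515,-.12,.105])
for b in(.15,.12,.10):
    try: manip.move_pose(L-b*z+[0,0,.02],t.as_quat()); break
    except manip.PlanningError as e: print(b,e)
w=viewer.get_calibration("wrist"); im=viewer.get_image("wrist"); cv2.imwrite("pics/w1.png",im[:,:,::-1]); np.save("w1.npy",w,allow_pickle=True)
for n,k in(("red",RED),("yel",YEL),("blu",BLU)): print(n,[tuple(map(float,b)) for b in blob(im,*k)][:4])
print(manip.current_clock(),manip.current_q().round(2),manip.current_tool_pos())
```

```text
red [(279.0, 16.4, 162.2, 0.0, 148.0, 34.0, 46.0), (177.0, 188.6, 165.6, 175.0, 161.0, 28.0, 11.0)]
yel [(235.0, 178.9, 93.9, 171.0, 86.0, 16.0, 17.0), (10.0, 289.8, 286.7, 289.0, 285.0, 3.0, 4.0), (9.0, 290.0, 280.0, 289.0, 279.0, 3.0, 3.0)]
blu [(2737.0, 97.8, 86.0, 60.0, 53.0, 72.0, 72.0), (1115.0, 286.4, 190.0, 223.0, 173.0, 127.0, 35.0)]
3.7083 [ 1.52  0.33 -0.57  2.23 -0.95  0.94  0.28] [ 0.4216051  -0.19164412  0.2189782 ]
```

View pics/w1.png

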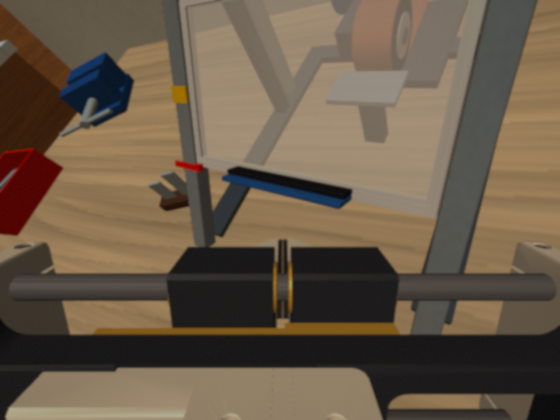

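The wrist view shows the pointer at (189,166), the band at (179,94) and the lip edge from (223,177) to (350,203). All three are clear, and the closed fingers sit at the bottom centre.

Run:
```python
from h import *
w=np.load("w1.npy",allow_pickle=True).item(); c=viewer.get_calibration("top")
P={}
for n,a,b in(("ptr",(272.6,202.8),(188.6,165.6)),("band",(272.6,173),(178.9,93.9)),("lip",(331.6,213.3),(286.4,190)),("lipL",(305,208.5),(223.5,177)),("lipR",(361,217),(350,202))):
    P[n],e=tri(ray(c,a),ray(w,b)); print(n,P[n].round(4),"gap %.4f"%e)
d=P["band"]-P["ptr"]; print("travel",np.linalg.norm(d),d, "yaw from travel",np.degrees(np.arctan2(d[1],d[0])))
l=P["lipL"]-P["lipR"]; print("lip vec",l,np.linalg.norm(l),"yaw",np.degrees(np.arctan2(-l[0],l[1])))
# rail-constrained travel in each view
G=[frame(y)[2] for y in(-8,)][0]
for C,pa,pb in((c,(272.6,202.8),(272.6,173)),(w,(188.6,165.6),(178.9,93.9))):
    s=np.linspace(0,.2,401); i=np.argmin([np.linalg.norm(proj(C,P["ptr"]+k*G)-pb) for k in s]); print(s[i],proj(C,P["ptr"]+s[i]*G),pb)
```

```text
ptr [0.5485 0.0368 0.1221] gap 0.0011
band [0.6119 0.0355 0.1893] gap 0.0010
lip [ 0.5215 -0.1208  0.1194] gap 0.0069
lipL [ 0.5269 -0.0467  0.1375] gap 0.0044
lipR [ 0.5085 -0.1963  0.1302] gap 0.0061
travel 0.09242450487396164 [ 0.06340645 -0.00134977  0.06723161] yaw from travel -1.2195015750024156
lip vec [0.01836927 0.14967184 0.00733196] 0.15097300141843023 yaw -6.996935859548754
0.095 [275.54444982 173.35037687] (272.6, 173)
0.0925 [179.16898433  94.06779396] (178.9, 93.9)
```

```bash
cat >> h.py <<'E'
M0=np.array([.5276,-.1223,.122]); BAND=np.array([.6119,.0355,.1893])
def remain(tag):
    "remaining travel pointer->band from top and wrist views"
    u=frame()[2]; r={}
    for n in("top","wrist"):
        C=viewer.get_calibration(n); im=viewer.get_image(n); cv2.imwrite(f"pics/{n}_{tag}.png",im[:,:,::-1])
        roi=(225,100,300,240) if n=="top" else None
        near=lambda B,p:sorted(B,key=lambda b:np.hypot(b[1]-p[0],b[2]-p[1]))
        y=near(blob(im,*YEL,roi,15),proj(C,BAND))
        if not y: r[n]=None; continue
        y=y[0]; rd=[b for b in blob(im,*RED,roi,15) if np.hypot(b[1]-y[1],b[2]-y[2])<140]
        rd=near(rd,y[1:3])
        if not rd: r[n]=None; continue
        d=proj(C,BAND)-proj(C,BAND-.02*u); k=d/np.linalg.norm(d)
        pr=np.array(y[1:3])-rd[0][1:3]; s=np.linspace(-.05,.2,1001)
        r[n]=float(s[np.argmin([abs((proj(C,BAND)-proj(C,BAND-q*u)-pr)@k) for q in s])])
    return r
E
python3 - <<'E'
from h import *
lx,ly,u=frame(); print(remain("a"))
manip.servo_line(M0-.03*u-.07*lx,vel=.15)
manip.servo_line(M0-.03*u-.003*lx,vel=.1)
print("B",manip.current_tool_pos(),M0-.03*u-.003*lx,manip.current_force(),manip.current_clock())
for k in(-.02,-.01,0,.02,.04,.055):
    manip.servo_line(M0+k*u-.003*lx,vel=.05); print(k,np.round(manip.current_force(),1),((manip.current_tool_pos()-M0)@u).round(4),remain("p%d"%(k*1000)))
print(manip.current_clock())
E
```

```text
{'top': 0.09599999999999999, 'wrist': 0.09449999999999999}
B [ 0.5059047  -0.11920647  0.10103074] [ 0.50622827 -0.1192964   0.10094703] [-0.4694236   0.76510979  0.86744957] 5.5333
-0.02 [ 0.4  0.7 -0.4] -0.0196 {'top': 0.09599999999999999, 'wrist': 0.09549999999999999}
-0.01 [ 0.2  0.7 -0.1] -0.0097 {'top': 0.08850000000000001, 'wrist': 0.08725000000000001}
0 [-0.   0.2 -0.1] 0.0005 {'top': 0.078, 'wrist': 0.077}
0.02 [0.6 0.1 0.6] 0.0207 {'top': 0.057249999999999995, 'wrist': 0.056749999999999995}
0.04 [-0.4 -0.4  0.1] 0.0407 {'top': 0.037000000000000005, 'wrist': 0.036500000000000005}
0.055 [-0.4 -0.9 -0.4] 0.0559 {'top': 0.021750000000000005, 'wrist': 0.021500000000000005}
8.7333
```

Run:
```python
from h import *
lx,ly,u=frame()
for k in(.068,.0755):
    manip.servo_line(M0+k*u-.003*lx,vel=.03); print(k,remain("q%d"%(k*1000)))
im=cv2.imread("pics/wrist_q75.png"); cv2.imwrite("pics/crop.png",cv2.resize(im[0:300,60:460],(800,600)))
```

```text
0.068 {'top': 0.01525, 'wrist': 0.013499999999999998}
0.0755 {'top': 0.010999999999999996, 'wrist': 0.009250000000000001}
```

View pics/crop.png

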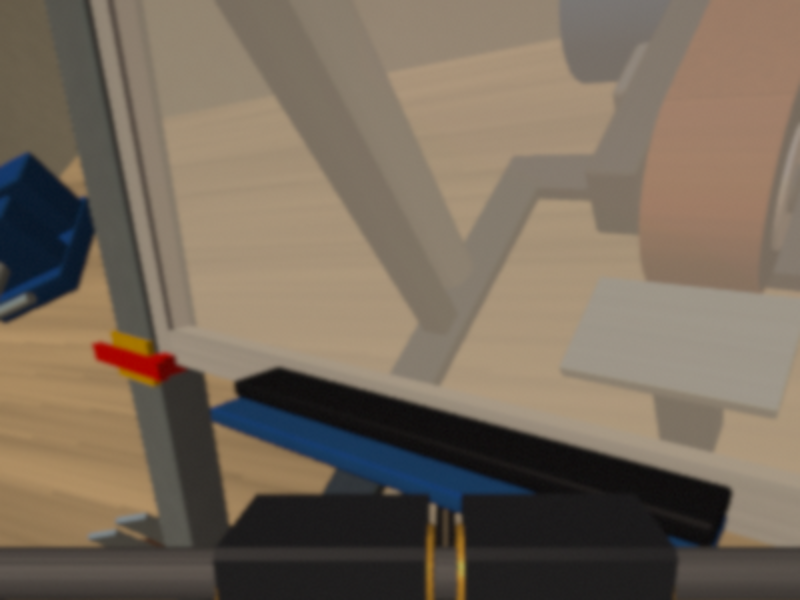

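The crop shows the red pointer at about (125,360) across the yellow tape, with yellow showing above and below it. It covers the middle of the band, so it biases my yellow centroid. I'll back off and check by triangulating.

Run:
```python
from h import *
lx,ly,u=frame()
manip.servo_line(M0+.0555*u-.003*lx,vel=.05)
manip.servo_line(M0+.04*u-.11*lx,vel=.12)
t=manip.current_tool_pos()
manip.servo_line(np.array([.4216,-.1916,.219]),vel=.15)
c=viewer.get_calibration("top"); it=viewer.get_image("top"); w=viewer.get_calibration("wrist"); iw=viewer.get_image("wrist")
cv2.imwrite("pics/wf.png",iw[:,:,::-1]); cv2.imwrite("pics/tf.png",it[:,:,::-1])
rt=blob(it,*RED,(225,140,300,240))[0]; rw=[b for b in blob(iw,*RED) if 140<b[1]<240][0]
yw=[b for b in blob(iw,*YEL,None,2) if 140<b[1]<240]
p,e=tri(ray(c,rt[1:3]),ray(w,rw[1:3])); P0=np.array([.5485,.0368,.1221])
print(p,e,"to band u,lx:",(BAND-p)@u,(BAND-p)@lx,"moved",(p-P0)@u,(p-P0)@ly, (p-P0)@lx); print([tuple(map(float,b)) for b in [rw]+yw]); print(manip.current_clock(),np.round(manip.current_force(),1))
cr=cv2.resize(iw[60:135,140:240,::-1],(800,600),interpolation=cv2.INTER_CUBIC); cv2.imwrite("pics/wfc.png",cr)
```

```text
[0.60676709 0.02579519 0.19393184] 0.000631170473094798 to band u,lx: -0.0011491090524894264 0.005836405069489068 moved 0.09309972364227916 -0.0027884978614706795 -0.0007985709558812599
[(161.0, 181.7, 93.8, 167.0, 90.0, 32.0, 9.0), (61.0, 181.6, 100.6, 174.0, 98.0, 15.0, 6.0), (44.0, 180.0, 87.2, 173.0, 86.0, 14.0, 4.0)]
12.375 [ 0.1  0.5 -0.5]
```

View pics/wfc.png

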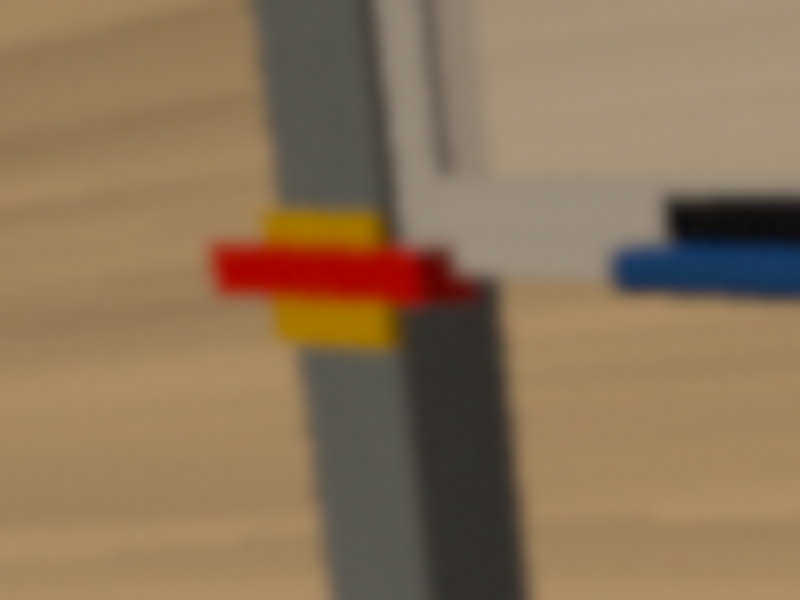

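The close-up shows the red pointer (rows 245–305) inside the yellow band (rows 212–348), about 1 mm above its centre. The hand is clear of the shield.

```bash
python3 -c "
from h import *
print(manip.hand_in())"
```

```text
the job is handed in; nothing more can be done
None
```

The shield stands with its red pointer inside the yellow band, about 1 mm above centre; the fingers stayed shut and are clear of it, the approach was planned clear of the jar, stick and blanks (not re-checked at the end), and the job was handed in at about 12.4 s.

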